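# Ease the fruit press back one notch

### The job

The fruit press on the stone bench is wound one notch too tight. Without gripping anything, lift its ratchet pawl clear of the toothed wheel with a fingertip, push the star handle backward (top towards the press's column) by one notch and no further, then push the pawl over again so that it drops back in among the teeth. Pick nothing up, and leave the other things on the bench and the high-chair tray where they are.

Things in the scene. Friction and masses are not known exactly. Their poses are not given: they have to be found in the camera images.
- press: White bench-top fruit press, fixed: base 220 x 150 mm, slatted steel basket, column at the back, head y -28..28 with top at z 210, square steel rack up through it to z 250 at x -22. Origin under the base, below the shaft (axis along y at x 0, z 180). z up, x from basket to column (away from the robot at yaw 0), y to the side with ratchet wheel and star handle. Press-frame mm here and below.
- wheel (a joint): Angle of ratchet wheel and star handle (one piece) about the press's y, rad. Growing = backward: the top moves to press +x. About 0 to 0.03 = a tooth's steep face against the pawl; one notch is 0.628. Starts a little forward of that (-0.10 to -0.03). The seated pawl blocks backward turning; pawl lifted, it turns stiffly both ways (0.35 N m, about 4.5 N at a ball) and stays where left.
- pawl (a joint): Angle of the pawl about the press's y at its pin, rad. About 0 (to 0.03) = nose down between teeth; growing = nose and tab rise and swing over to press +x; clear of the teeth from 0.2. Past about 1.6 it falls over by its own weight and lies on its stop at 1.9; pushed back below about 1.4 it falls onto the teeth by itself. About 100 g, moves freely.
- pawl_pin (a point): Middle of the pawl's pin, fixed on the press at x 58, y 50, z 234. The seated pawl is a dark steel bar, y 44..56, 10 mm thick, level from the pin 50 mm towards -x over the wheel's top, its nose under the end 19 mm below pin height. From there a tab, y 43..65, 5 mm thick, slopes up and on to -x: its end is 80 mm in front of the pin and 18 mm above it.
- pawl_tab (a point): Middle of the free end of the pawl's tab (y 54); moves with the pawl. Below it is free space down to the wheel's teeth, for a fingertip slanting in from front and above. When the pawl lies back on its stop this point is about 43 mm behind the pin (+x) and 70 mm above it.
- ratchet (a point): Centre of the dark steel ratchet wheel (x 0, y 50, z 180), fixed on the press: 90 mm outside diameter, y 44..56, 10 saw teeth 10 mm deep. The pawl drops fully in again when the wheel angle is about 0.40 to 0.58; nearer 0.628 or past it it may land on a tooth tip and stay up until the wheel is nudged forward.
- star_ball (a point): Centre of the black ball (22 mm diameter) on the upper front arm of the star handle, the one to push; turns with the wheel. At wheel angle 0 it is 25 mm in front of (-x) and 76 mm above the shaft's axis. The star has a 32 mm hub and four 10 mm thick arms 90 degrees apart, in the plane y 105; ball centres are 80 mm from the axis.
- cup: Bystander: aluminium cup, 68 mm across, 78 mm high, near the press. Origin under its base.
- apple: Bystander: green apple, 72 mm across, 68 mm high, near the press. Origin underneath.
- jar: Bystander: glass jar with a steel lid, 62 mm across, 82 mm high, near the press. Origin under its base.
- spoon: Bystander: spoon 150 mm long lying on the bench. Origin under its middle.
- bowl: Bystander: yellow suction bowl, 120 mm across, 51 mm high, on the grey tray. Origin under its base.
- keys: Bystander: pale teething keys on a ring, 120 mm long, 10 mm thick, on the grey tray. Origin under the ring's centre.
- baby_bottle: Bystander: clear baby bottle, 58 mm across, 150 mm high, on the grey tray. Origin under its base.

How it is judged:
By the outcome, as a careful person would: the job done as asked, in the order asked, and still so for the second after the job is handed in, with the robot touching nothing.
It also fails if it takes over 56 s, if anything falls off the work surface, if the arm or the gripper's body presses on something with over 40 N, if the wrist force passes 120 N, or if a joint passes its speed limit or range.

### The arm

A 6-joint arm with a two-finger parallel gripper is mounted at the origin on the work surface. World frame = base frame: x ahead of the robot, y to its left, z up, the work surface at z = 0. Lengths are in m, angles in rad, forces in N, time in s.
With the tool pointing down it reaches from about 0.4 to 0.925 m from the base axis. Payload 3.4 kg.
Tool frame: the origin (TCP) lies between the finger pads; the fingertips stand 17 mm ahead of it and the grasp point (between the pads) lies 2 mm behind it; z points along the fingers, y is the direction in which the jaws open and shut (so a half turn about z gives the same grasp; the last joint's range is limited). The gripper opens to 85 mm and grips with 20 to 120 N. Pads are 22 mm wide; open, the fingers measure 114 mm over their backs; the gripper's body (76 mm by 85 mm) begins 54 mm behind the grasp point. The pads swing forward as they close: fully open they stand 13 mm farther back than shut.
Start: joints at [-1.274, 0.307, 1.506, -0, 1.328, -0.073], TCP at [0.208, -0.536, 0.248] pointing down, gripper open.
Joint ranges: [-3.12, 3.12], [-1.05, 2.28], [0.14, 2.33], [-1.42, 4.57], [0.1, 2.73], [-2.68, 2.68]. Speed limits (rad/s): [2.57, 2.57, 3.14, 3.14, 3.14, 3.14].

### API

Orientations are given as a unit quaternion [w, x, y, z].
In Python, from plant import observe, grab_frame, camera_info, hand_in gives the robot as it stands.
- The arm moves only by the tool play_rows, never from a script. Its argument "rows" is a list of rows, each a list of 3 entries, a list of its own where there are three numbers: the shift along the tool's x, y, z in cm, then the turn, a rotation vector about the tool's x, y, z in degrees, then the closure, from 0 (fully open) to 1 (shut). In form: [[[tx, ty, tz], [ax, ay, az], fingers], ...]. A call has exactly 5 rows; each row is the pose to reach, as a shift and turn from the pose commanded when the call began, along the tool's axes at that moment; what a row does not reach only later rows make up. A row lasts 1/10 s, in which the tool goes at most 50 mm and 8.59 degrees, less where a joint would pass 70% of its speed; a pose out of reach is approached as far as the arm can. A call with a gripper value outside its range is refused whole. The fingers move at their own pace and stop on an object; "newtons" is the grip in N (left out, the last holds). Time passes only in rows, so rows that repeat a pose let the fingers close, or fill a call up. It gives the time, the measured TCP pose, the force and the opening at its end, in the units of the state.
- observe(): the state, without advancing time (a new reading comes with each control period).
- grab_frame(name): name is "scene" or "top" or "wrist"; returns the picture (480x640x3 uint8, red, green, blue); there is no depth.
- camera_info(name): a dict with "mtx" (3x3 intrinsics, pixels), "T" (4x4, takes a point from camera to world coordinates); the wrist camera has in their place "tool_from_camera" (4x4, takes a point from camera to tool coordinates, whose origin is the TCP and whose axes are the flange's). Camera axes: x right, y down, z forward; pixel columns grow to the right and rows downward; lengths in m; the calibration is good to about 2 mm. A picture is of the moment at which its call begins: read the wrist's pose just before it. camera_info takes no time and is no camera call.
- hand_in(): hands the job in, once; it reports no verdict.
The state is a dict: "time": time; "joint_pos": joint angles; "qd": joint speeds; "joint_efforts": joint torques, N m; "ee_pos": TCP position; "eef_rot": TCP orientation; "contact_force": force on the tool from outside, world axes, zero at the start; "ft_torque": the same for the moment, N m; "opening": finger opening in m.
Only numpy, scipy, OpenCV 4.12 (cv2) and the standard library are available. Lean on these libraries where they do the work, as an engineer would, in place of code of your own. Each camera call takes 0.05 s, during which the arm holds its last target.

## Working session

There is one attempt and no reset: what is moved stays moved. The work goes in short steps, Python scripts to look and compute and a tool call to move; the robot and the scene stay as the last step left them, time stands still between calls to the robot, and variables do not carry over. Pictures are saved under pics/ and viewed, and the job is handed in when it is done.

Besides the shell and the picture viewer there is one more tool, called after "Call:" in YAML: its name, and indented under it one key for each argument. play_rows: Moves the arm, as the interface text tells. Its arguments: {"type":"object","properties":{"rows":{"type":"array","items":{"type":"array"}},"newtons":{"type":"number"}},"required":["rows"]}

```bash
ls; mkdir -p pics
python3 - <<'E'
from plant import *
import cv2
print(observe())
for n in ["scene","top","wrist"]:
    f=grab_frame(n); cv2.imwrite(f"pics/{n}0.png",f[:,:,::-1]); print(n,camera_info(n))
E
```

```text
pics
{'time': 0.0, 'joint_pos': array([-1.27450134e+00,  3.07565533e-01,  1.50764440e+00, -1.70790058e-05,
        1.32841175e+00, -7.35281020e-02]), 'qd': array([ 0.00069092,  0.00060119, -0.00088342, -0.00120793,  0.00052397,
        0.00126755]), 'joint_efforts': array([ 1.26630268e-03, -4.57540619e+01, -2.51912338e+01, -2.40766110e-05,
        1.32430936e-02,  4.71117929e-06]), 'ee_pos': array([ 0.20759961, -0.53551621,  0.24739622]), 'eef_rot': array([-1.00730529e-03,  9.82951634e-01,  1.83861514e-01, -1.21002900e-04]), 'contact_force': array([ 0.2375234 , -0.42955345,  1.10747977]), 'ft_torque': array([-0.03948971, -0.03822555, -0.06366953]), 'opening': 0.08564629722335543}
scene {'mtx': array([[516.56969616,   0.        , 320.22772411],
       [  0.        , 516.56969616, 236.74689317],
       [  0.        ,   0.        ,   1.        ]]), 'T': array([[-0.13146771,  0.83730047, -0.53070157,  1.19690133],
       [ 0.99131109,  0.11336702, -0.06671007,  0.07095301],
       [ 0.00430768, -0.53486058, -0.84492935,  1.23426678],
       [ 0.        ,  0.        ,  0.        ,  1.    
[... 257 characters left out ...]
6819,  0.02422171, -0.00876485, -0.0363343 ],
       [ 0.00699287, -0.07229631, -0.99735868,  1.76515135],
       [ 0.        ,  0.        ,  0.        ,  1.        ]])}
wrist {'mtx': array([[399.89979784,   0.        , 319.28734955],
       [  0.        , 399.89979784, 244.00473163],
       [  0.        ,   0.        ,   1.        ]]), 'tool_from_camera': array([[ 1.20384145e-03, -9.50607426e-01, -3.10393417e-01,
         7.91446160e-02],
       [ 9.99999125e-01,  1.31439345e-03, -1.47012715e-04,
         3.01551962e-04],
       [ 5.47730452e-04, -3.10392968e-01,  9.50608177e-01,
        -1.25101116e-01],
       [ 0.00000000e+00,  0.00000000e+00,  0.00000000e+00,
         1.00000000e+00]])}
```

View pics/scene0.png

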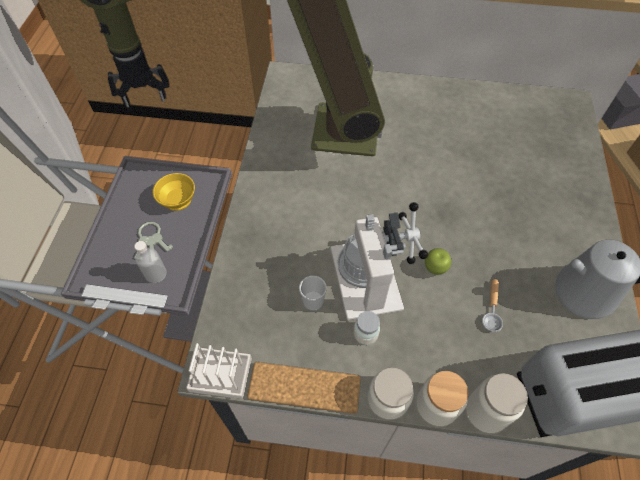

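View pics/top0.png

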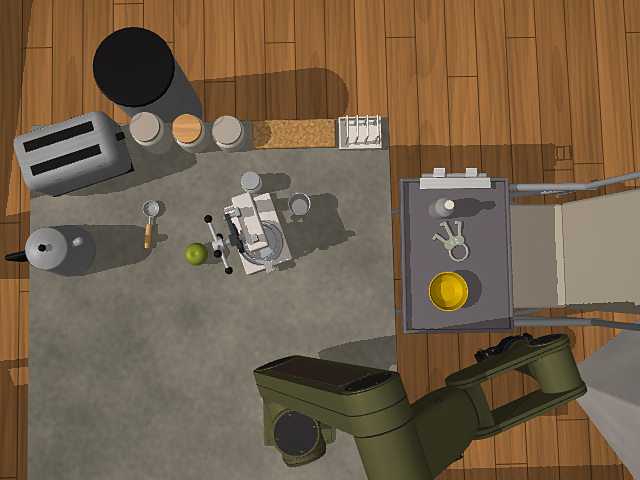

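View pics/wrist0.png

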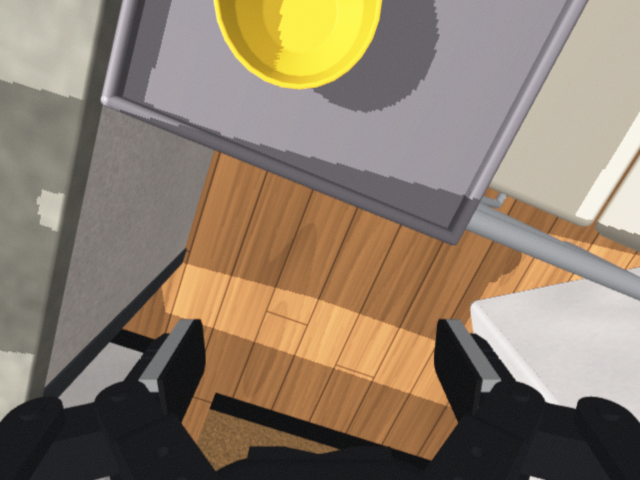

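Run:
```python
import cv2
a=cv2.imread('pics/top0.png')[160:310,180:320]; cv2.imwrite('pics/topz.png',cv2.resize(a,None,fx=5,fy=4*1.0,interpolation=cv2.INTER_CUBIC) if 0 else cv2.resize(a,(700,600)[:2] if 0 else (560,600),interpolation=cv2.INTER_CUBIC))
a=cv2.imread('pics/scene0.png')[190:350,300:460]; cv2.imwrite('pics/scenez.png',cv2.resize(a,(600,600),interpolation=cv2.INTER_CUBIC))
```

```text
(no output)
```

View pics/topz.png

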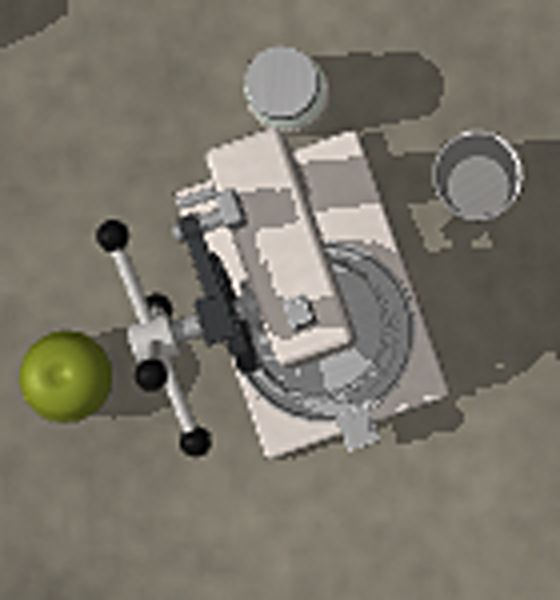

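View pics/scenez.png

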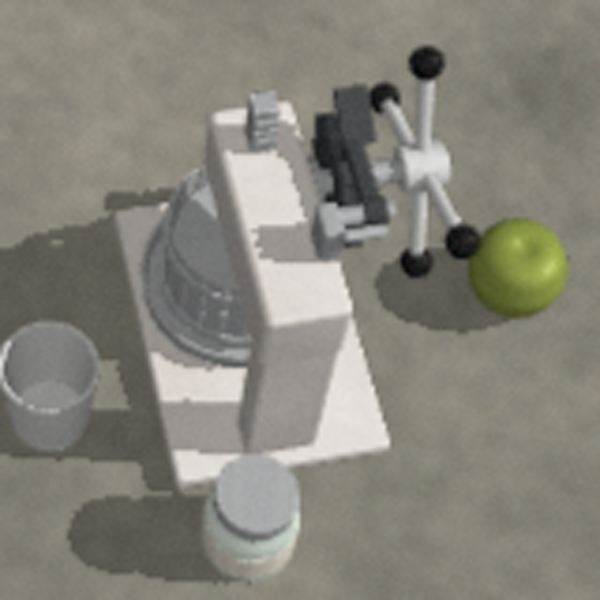

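```bash
cat > h.py <<'E'
import numpy as np
from plant import camera_info
def ray(n,u,v):
    c=camera_info(n);T=c['T'];d=T[:3,:3]@np.linalg.inv(c['mtx'])@[u,v,1];return T[:3,3],d/np.linalg.norm(d)
def plane(n,u,v,z):
    o,d=ray(n,u,v);return o+d*(z-o[2])/d[2]
def tri(a,b):
    (o1,d1),(o2,d2)=ray(*a),ray(*b)
    t=np.linalg.lstsq(np.c_[d1,-d2],o2-o1,rcond=None)[0]
    p,q=o1+d1*t[0],o2+d2*t[1];return (p+q)/2,np.linalg.norm(p-q)
def tz(x,y):return ('top',180+x/4-.375,160+y/4-.375)
def sz(x,y):return ('scene',300+x/3.75-.367,190+y/3.75-.367)
def proj(n,p):
    c=camera_info(n);q=np.linalg.inv(c['T'])@np.r_[p,1];q=c['mtx']@q[:3];return q[:2]/q[2]
E
python3 - <<'E'
from h import *
np.set_printoptions(precision=4,suppress=True)
tops=dict(A=(112,235),C=(195,441),B=(151,374),D=(160,303))
sc=[(427,62),(385,97),(462,242),(416,263)]
for k,t in tops.items():
    for s in sc:
        p,e=tri(tz(*t),sz(*s)); print(k,s,p,round(e,4))
print('hub',tri(tz(152,334),sz(423,165)))
print('tab end',tri(tz(243,368),sz(352,88)))
print('tab', tri(tz(247,363),sz(354,92)))
for q in [(268,458),(447,393),(357,130)]: print('base top z~20?',plane(*tz(*q),0.02))
for q in [(180,487),(388,445),(118,212)]: print('base s',plane(*sz(*q),0.02))
for nm,q,z in [('apple',(66,377),.034),('jar',(283,85),.082),('cup',(477,173),.078)]: print(nm,plane(*tz(*q),z))
E
```

```text
A (427, 62) [0.5536 0.1921 0.371 ] 0.0179
A (385, 97) [0.5576 0.185  0.3428] 0.0414
A (462, 242) [0.5701 0.2291 0.2118] 0.0016
A (416, 263) [0.573  0.2188 0.189 ] 0.0265
C (427, 62) [0.4277 0.1905 0.1975] 0.03
C (385, 97) [0.4283 0.1825 0.1556] 0.0029
C (462, 242) [ 0.4317  0.2348 -0.0162] 0.0605
C (416, 263) [ 0.4311  0.2232 -0.0551] 0.0271
B (427, 62) [0.472  0.1966 0.2589] 0.0021
B (385, 97) [0.4742 0.1889 0.2232] 0.0241
B (462, 242) [0.4806 0.2392 0.0639] 0.027
B (416, 263) [0.4819 0.228  0.0328] 0.0048
D (427, 62) [0.5147 0.1854 0.3157] 0.0097
D (385, 97) [0.5176 0.178  0.2827] 0.0147
D (462, 242) [0.5281 0.2237 0.1412] 0.0339
D (416, 263) [0.5299 0.2131 0.1126] 0.0044
hub (array([0.5027, 0.206 , 0.1901]), np.float64(0.0018614511537995847))
tab end (array([0.4756, 0.1469, 0.2267]), np.float64(0.0170466946415474))
tab (array([0.4789, 0.1462, 0.2269]), np.float64(0.02122272500825141))
base top z~20? [0.4158 0.1437 0.02  ]
base top z~20? [0.4622 0.0056 0.02  ]
base top z~20? [0.6673 0.0707 0.02  ]
base s [0.6702 0.0762 0.02  ]
base s [0.6206 0.2138 0.02  ]
base s [0.4606 0.0087 0.02  ]
apple [0.481  0.2948 0.034 ]
jar [0.6933 0.1215 0.082 ]
cup [ 0.6241 -0.0219  0.078 ]
```

```bash
cat >> h.py <<'E'
from scipy.spatial.transform import Rotation as R
from plant import observe
YAW=np.radians(18.2); O=np.array([.5329,.1055,.003])
RP=R.from_euler('z',YAW)
def W(p): return O+RP.apply(np.array(p,float)/1000)
def P(w): return RP.inv().apply(np.array(w)-O)*1000
def toolR(tilt,yaw=0):  # tilt deg forward of straight down; tool y = press -y
    t=np.radians(tilt); d=[np.sin(t),0,-np.cos(t)]; n=[np.cos(t),0,np.sin(t)]
    return RP*R.from_euler('z',yaw,degrees=True)*R.from_matrix(np.c_[n,[0,-1,0],d])
def cur():
    s=observe(); q=s['eef_rot']; return s,np.array(s['ee_pos']),R.from_quat([q[1],q[2],q[3],q[0]])
def move(p,tilt,tip=True,yaw=0):
    """press-frame mm target of fingertip centre -> shift cm, rotvec deg"""
    s,x,r=cur(); Rt=toolR(tilt,yaw); w=W(p)
    if tip: w=w-Rt.apply([0,0,.017])
    sh=r.inv().apply(w-x)*100; rv=np.degrees((r.inv()*Rt).as_rotvec())
    print('shift',sh.round(2),'|',round(np.linalg.norm(sh),1),'rot',rv.round(1))
def where():
    s,x,r=cur(); print('t',round(s['time'],2),'tcp',x.round(4),'tip press',P(x+r.apply([0,0,.017])).round(1),'tilt',np.degrees(np.arccos(-r.as_matrix()[2,2])).round(1),'F',np.round(s['contact_force'],1),'op',round(s['opening'],3),'q',np.round(s['joint_pos'],2))
E
python3 - <<'E'
from h import *
s,x,r=cur()
for w in [(.36,-.34,.36),(.42,-.1,.4),(.40,.08,.40)]: print((r.inv().apply(np.array(w)-x)*100).round(1))
for n,pt in [('tabend',(-22,54,252)),('pin',(58,50,234)),('ratchet',(0,50,180)),('ball',(-30,105,254)),('rack',(-22,0,250))]:
    print(n,W(pt).round(4),(proj('top',W(pt))-[180,160])*4,(proj('scene',W(pt))-[300,190])*3.75)
E
```

```text
[ 21.3 -12.8 -11.2]
[ 35.5 -33.  -15.2]
[ 40.2 -50.5 -15.2]
tabend [0.4951 0.1499 0.255 ] [218.64999029 336.27242409] [345.57608301  86.33021924]
pin [0.5724 0.1711 0.237 ] [188.81473225 224.31921615] [369.73198255 211.54712959]
ratchet [0.5173 0.153  0.183 ] [226.593667   310.39316157] [334.698171   179.25456529]
ball [0.4716 0.1959 0.257 ] [149.47902423 373.20977248] [422.22997021  61.83027677]
rack [0.512  0.0986 0.253 ] [295.64943938 309.30624268] [260.09485532 101.29690756]
```

Call:
play_rows:
  rows:
    - [[4,-2.4,-2.2],[0,0,0],1]
    - [[8,-4.8,-4.4],[0,0,0],1]
    - [[12,-7.2,-6.6],[0,0,0],1]
    - [[16,-9.6,-8.8],[0,0,0],1]
    - [[19,-12,-11],[0,0,0],1]

```text
time: 0.65
ee_pos: [0.3422, -0.3542, 0.3582]
eef_rot: [-0.001, 0.983, 0.184, -0.0]
contact_force: [1.1, -0.5, 0.6]
opening: 0.0118
```

Run:
```python
from h import *
where(); s,x,r=cur()
for w in [(.42,-.1,.4),(.40,.06,.40)]: print((r.inv().apply(np.array(w)-x)*100).round(1))
```

```text
t 0.65 tcp [ 0.3422 -0.3542  0.3582] tip press [-324.8 -377.1  338.2] tilt 0.1 F [ 1.1 -0.5  0.6] op 0.012 q [-0.89  0.12  1.48  0.    1.54  0.31]
[ 16.4 -20.9  -4.2]
[ 20.4 -36.5  -4.1]
```

Call:
play_rows:
  rows:
    - [[3,-3.8,-0.8],[0,0,0],1]
    - [[6,-7.6,-1.6],[0,0,0],1]
    - [[9,-11.4,-2.4],[0,0,0],1]
    - [[12,-15.2,-3.2],[0,0,0],1]
    - [[15,-19,-4],[0,0,0],1]

```text
time: 1.15
ee_pos: [0.4124, -0.1226, 0.3983]
eef_rot: [0.0, 0.983, 0.184, 0.0]
contact_force: [1.1, -0.5, 0.3]
opening: -0.0002
```

Run:
```python
from h import *
where()
move((-110,52,300),45)
```

```text
t 1.15 tcp [ 0.4124 -0.1226  0.3983] tip press [-185.7 -179.1  378.3] tilt 0.0 F [ 1.1 -0.5  0.3] op -0.0 q [-0.39  0.01  1.51  0.    1.63  0.81]
shift [  7.55 -22.75   8.33] | 25.4 rot [-1.2 45.   2.8]
```

Call:
play_rows:
  rows:
    - [[1.2,-4.5,1],[0,8,0],1]
    - [[2.4,-9,2],[0,16,0],1]
    - [[3.6,-13.5,4],[0,24,0],1]
    - [[4.8,-18,6],[0,32,1],1]
    - [[6,-22,8],[0,40,2],1]

```text
time: 1.65
ee_pos: [0.3884, 0.0977, 0.3203]
eef_rot: [-0.062, 0.929, 0.157, 0.329]
contact_force: [0.7, 1.0, -1.1]
opening: 0.0002
```

Run:
```python
from h import *
import cv2
where()
move((-60,52,260),45)
cv2.imwrite('pics/w1.png',grab_frame('wrist')[:,:,::-1]) if 0 else None
from plant import grab_frame
cv2.imwrite('pics/w1.png',grab_frame('wrist')[:,:,::-1])
```

```text
t 1.65 tcp [0.3884 0.0977 0.3203] tip press [-129.    38.   304.1] tilt 39.1 F [ 0.7  1.  -1.1] op 0.0 q [-0.12 -0.31  2.14  0.44  0.74  0.87]
shift [ 2.41 -1.24  7.81] | 8.3 rot [-1.3  5.9  0.5]
```

View pics/w1.png

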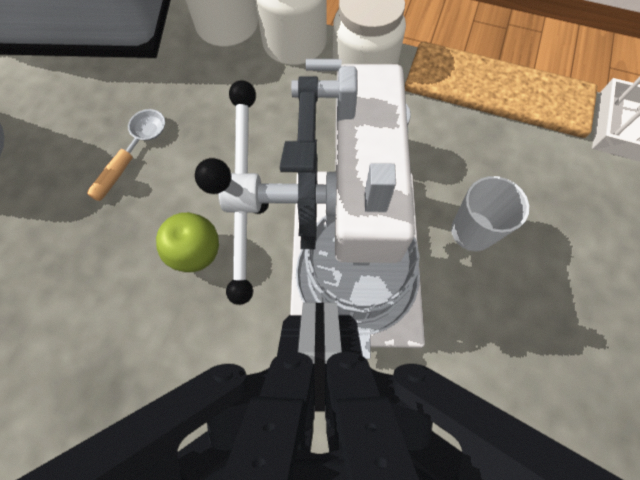

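```bash
cat >> h.py <<'E'
def wproj(p,x=None,r=None):
    if x is None: s,x,r=cur()
    c=camera_info('wrist'); T=c['tool_from_camera']; q=r.inv().apply(np.array(p)-x); q=T[:3,:3].T@(q-T[:3,3]); q=c['mtx']@q; return q[:2]/q[2]
def ballpt(a): # ball at wheel angle a
    b=-np.arctan2(25,76)+a; return (80*np.sin(b),105,180+80*np.cos(b))
E
python3 - <<'E'
from h import *
for n,pt in [('tabend mid',(-22,54,252)),('tabend l',(-22,65,252)),('tabend r',(-22,43,252)),('pin',(58,50,234)),('ball',ballpt(-.06)),('A',(79,105,200)),('C',(-79,105,160)),('rack',(-22,0,250))]:
    print(n,wproj(W(pt)).round(1))
s,x,r=cur()
print('tip',wproj(x+r.apply([0,0,.017])),wproj(x+r.apply([.011,.014,.017])),wproj(x+r.apply([.011,-.014,.017])))
move((-60,54,262),45)
E
```

```text
tabend mid [311.7 132.2]
tabend l [293.2 132.1]
tabend r [330.3 132.4]
pin [322.   51.9]
ball [223.9 139.9]
A [255.   65.2]
C [247.4 267.9]
rack [402.8 135. ]
tip [318.77241548 321.00880489] [354.53259794 296.0233317 ] [283.02979516 295.94725066]
shift [ 4.27 -0.61  7.18] | 8.4 rot [-1.8  6.8  0.2]
```

Run:
```python
from h import *
import cv2
from plant import grab_frame
s,x,r=cur()
f=grab_frame('wrist'); where()
cv2.imwrite('pics/w2.png',f[:,:,::-1])
for n,pt in [('tabend l',(-22,65,252)),('tabend r',(-22,43,252)),('pin',(58,50,234)),('ball',ballpt(-.06)),('A',(79,105,200)),('C',(-79,105,160)),('rack',(-22,0,250))]:
    print(n,wproj(W(pt),x,r).round(1))
move((-60,54,262),45)
```

```text
t 1.75 tcp [0.3763 0.1012 0.3075] tip press [-139.7   45.4  291.1] tilt 37.7 F [-2.  -0.3 -2.7] op -0.0 q [-0.12 -0.31  2.16  0.44  0.74  0.87]
tabend l [293.2 132.1]
tabend r [330.3 132.4]
pin [322.   51.9]
ball [223.9 139.9]
A [255.   65.2]
C [247.4 267.9]
rack [402.9 135. ]
shift [ 4.32 -0.62  7.22] | 8.4 rot [-2.   7.3  0.5]
```

View pics/w2.png

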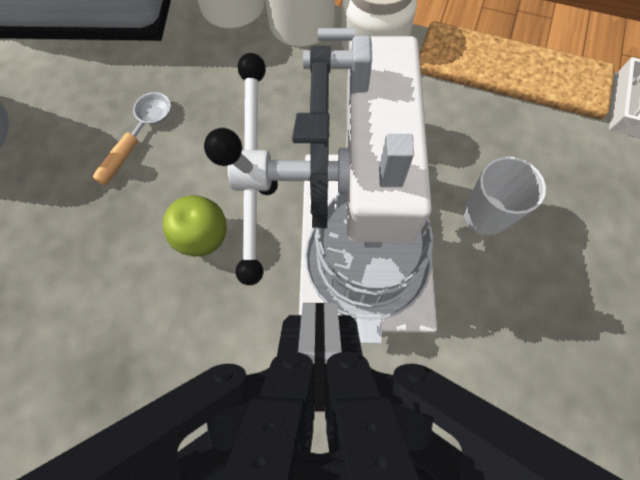

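```bash
sed -i 's/O=np.array(\[.5329,.1055,.003\])/O=np.array([.5329,.1055,.001])/' h.py
python3 - <<'E'
from h import *
where()
move((-75,54,270),40)
move((-65,54,238),45)
E
```

```text
t 1.75 tcp [0.3763 0.1012 0.3075] tip press [-139.7   45.4  293.1] tilt 37.7 F [-2.  -0.3 -2.7] op -0.0 q [-0.12 -0.31  2.16  0.44  0.74  0.87]
shift [ 3.65 -0.68  5.81] | 6.9 rot [-2.   2.3  0.6]
shift [ 2.34 -0.59  8.97] | 9.3 rot [-2.   7.3  0.5]
```

Call:
play_rows:
  rows:
    - [[0.8,-0.2,1.5],[-0.5,1,0],1]
    - [[1.6,-0.4,3],[-1,1.5,0],1]
    - [[2.4,-0.6,4.5],[-2,2,0],1]
    - [[3.6,-0.7,5.8],[-2,2.3,0],1]
    - [[3.6,-0.7,5.8],[-2,2.3,0],1]

```text
time: 2.25
ee_pos: [0.4497, 0.1258, 0.298]
eef_rot: [-0.048, 0.924, 0.153, 0.347]
contact_force: [-0.3, 0.4, -0.4]
opening: -0.0
```

Run:
```python
from h import *
where()
move((-65,54,238),45)
```

```text
t 2.25 tcp [0.4497 0.1258 0.298 ] tip press [-61.6  45.1 284.2] tilt 41.1 F [-0.3  0.4 -0.4] op -0.0 q [ 0.06 -0.17  2.15  0.34  0.49  1.06]
shift [-3.4  -0.95  3.25] | 4.8 rot [0.6 3.9 0.8]
```

Call:
play_rows:
  rows:
    - [[-1.2,-0.4,0.5],[0,1,0],1]
    - [[-2.4,-0.8,1],[0,2,0],1]
    - [[-3.4,-0.9,2],[0.3,3,0.8],1]
    - [[-3.4,-0.9,3.2],[0.6,3.9,0.8],1]
    - [[-3.4,-0.9,3.2],[0.6,3.9,0.8],1]

```text
time: 2.75
ee_pos: [0.4407, 0.131, 0.2503]
eef_rot: [-0.061, 0.913, 0.144, 0.376]
contact_force: [-0.2, 0.5, 0.8]
opening: 0.0004
```

Run:
```python
from h import *
import cv2
from plant import grab_frame
where()
f=grab_frame('scene')[170:290,340:460];cv2.imwrite('pics/s3.png',cv2.resize(f[:,:,::-1],(600,600),interpolation=cv2.INTER_CUBIC))
where()
f=grab_frame('wrist');cv2.imwrite('pics/w3.png',f[:,:,::-1])
move((-27,54,229),45)
```

```text
t 2.75 tcp [0.4407 0.131  0.2503] tip press [-67.7  53.1 237.2] tilt 44.8 F [-0.2  0.5  0.8] op 0.0 q [ 0.05 -0.1   2.3   0.82  0.25  0.58]
t 2.8 tcp [0.4411 0.131  0.2511] tip press [-67.2  52.9 238.1] tilt 44.9 F [ 0.2 -0.1 -0.8] op -0.0 q [ 0.05 -0.1   2.3   0.82  0.26  0.58]
shift [ 2.11 -0.12  3.51] | 4.1 rot [ 0.   0.  -0.1]
```

View pics/s3.png

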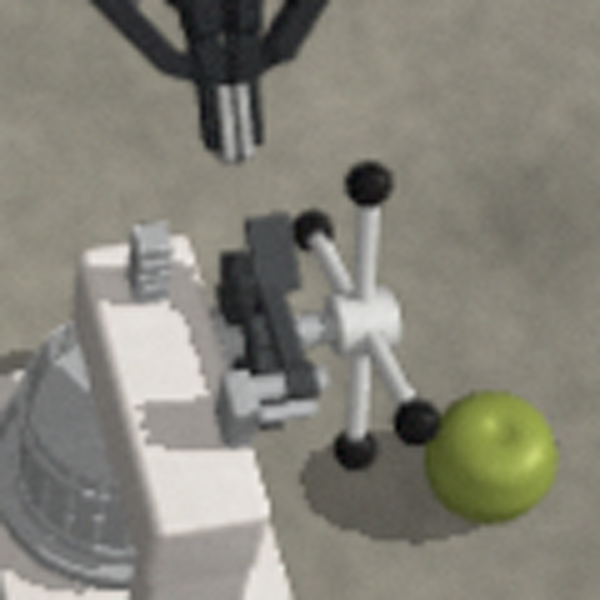

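View pics/w3.png

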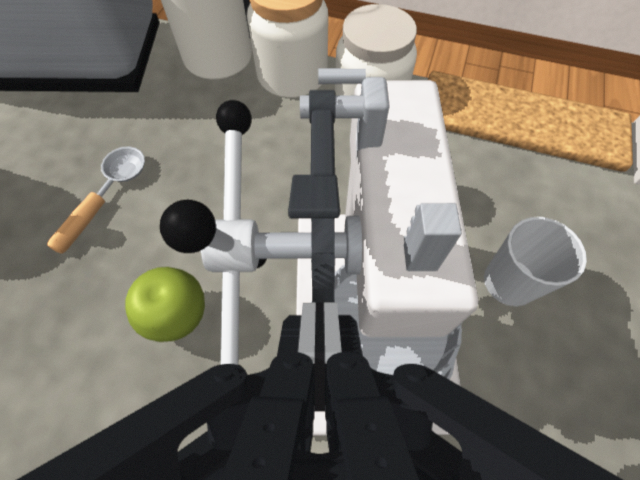

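Run:
```python
from h import *
where()
for n,p in [('tip',(-67,53,238)),('tipL',(-67,67,238)),('tipR',(-67,39,238)),('tab',(-22,54,252)),('ball',ballpt(-.06))]: print(n,(proj('scene',W(p))-[340,170])*5, wproj(W(p)))
move((-27,56,229),45)
```

```text
t 2.85 tcp [0.4416 0.1311 0.2519] tip press [-66.7  52.8 238.9] tilt 45.0 F [-0.3  0.4  0.4] op -0.0 q [ 0.05 -0.1   2.3   0.82  0.26  0.58]
tip [230.31350152 158.53887309] [318.34194129 322.17351667]
tipL [258.75150723 154.23158144] [283.51236181 322.2140568 ]
tipR [201.80922526 162.85620224] [353.17742959 322.13296967]
tab [260.24149071 217.5841694 ] [315.88284805 208.30895736]
ball [362.71880887 185.34072497] [190.75934367 221.09208548]
shift [ 2.11 -0.32  3.51] | 4.1 rot [ 0.   0.  -0.1]
```

Call:
play_rows:
  rows:
    - [[0.5,-0.1,0.8],[0,0,0],1]
    - [[1,-0.2,1.7],[0,0,0],1]
    - [[1.6,-0.3,2.6],[0,0,0],1]
    - [[2.1,-0.3,3.5],[0,0,0],1]
    - [[2.1,-0.3,3.5],[0,0,0],1]

```text
time: 3.35
ee_pos: [0.4806, 0.1473, 0.2421]
eef_rot: [-0.061, 0.912, 0.146, 0.378]
contact_force: [-0.4, 0.1, 0.5]
opening: 0.0003
```

Run:
```python
from h import *
import cv2
from plant import grab_frame
where()
f=grab_frame('scene')[170:290,340:460];cv2.imwrite('pics/s4.png',cv2.resize(f[:,:,::-1],(600,600),interpolation=cv2.INTER_CUBIC))
f=grab_frame('wrist');cv2.imwrite('pics/w4.png',f[:,:,::-1])
where()
for th in [.2,.5,.8,1.1,1.4,1.7]: 
    a=np.radians(175)-th; p=(58+68*np.cos(a)-9,56,234+68*np.sin(a)-9); print(th,np.round(p),end=' ');move(p,45)
```

```text
t 3.35 tcp [0.4806 0.1473 0.2421] tip press [-24.6  56.  229.1] tilt 45.0 F [-0.4  0.1  0.5] op 0.0 q [ 0.11 -0.01  2.26  0.9   0.19  0.53]
t 3.45 tcp [0.4789 0.147  0.2416] tip press [-26.3  56.3 228.6] tilt 45.0 F [-0.1  0.1 -0.3] op 0.0 q [ 0.11 -0.01  2.26  0.9   0.19  0.54]
0.2 [-16.  56. 244.] shift [ 1.82  0.03 -0.39] | 1.9 rot [-0.  0. -0.]
0.5 [ -8.  56. 263.] shift [ 3.73  0.03 -1.09] | 3.9 rot [-0.  0. -0.]
0.8 [  6.  56. 278.] shift [ 5.76  0.02 -1.19] | 5.9 rot [-0.  0. -0.]
1.1 [ 24.  56. 288.] shift [ 7.73  0.02 -0.68] | 7.8 rot [-0.  0. -0.]
1.4 [ 43.  56. 293.] shift [9.46 0.02 0.38] | 9.5 rot [-0.  0. -0.]
1.7 [ 64.  56. 291.] shift [10.8   0.02  1.91] | 11.0 rot [-0.  0. -0.]
```

View pics/s4.png

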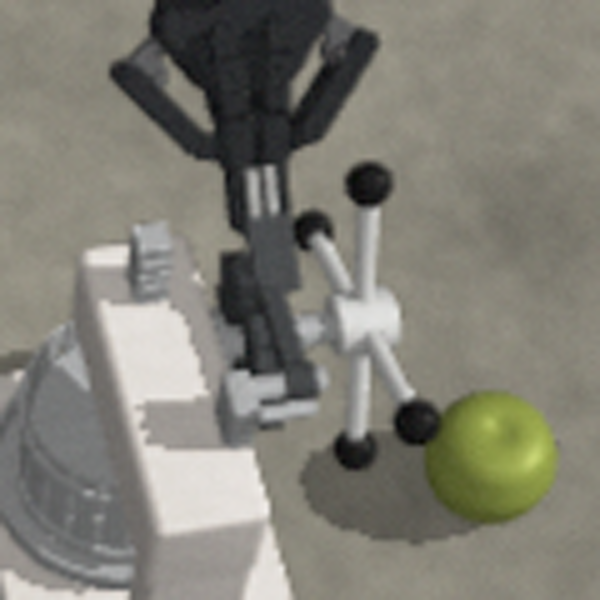

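View pics/w4.png

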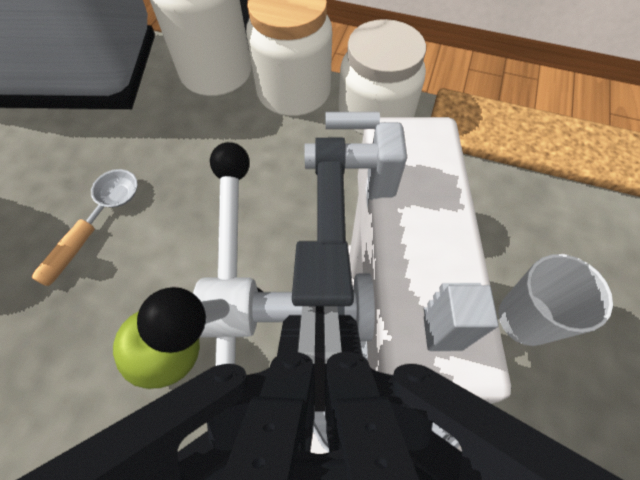

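Call:
play_rows:
  rows:
    - [[0.9,0,-0.2],[0,0,0],1]
    - [[1.8,0.1,-0.4],[0,0,0],1]
    - [[2.8,0.1,-0.8],[0,0,0],1]
    - [[3.7,0.2,-1.1],[0,0,0],1]
    - [[4.8,0.2,-1.2],[0,0,0],1]

```text
time: 3.95
ee_pos: [0.5023, 0.1524, 0.2841]
eef_rot: [-0.06, 0.913, 0.146, 0.377]
contact_force: [-0.3, 0.3, -1.4]
opening: 0.0002
```

Run:
```python
from h import *
import cv2
from plant import grab_frame
where()
f=grab_frame('scene')[170:290,340:460];cv2.imwrite('pics/s5.png',cv2.resize(f[:,:,::-1],(600,600),interpolation=cv2.INTER_CUBIC))
for th in [.8,1.1,1.4,1.7]: 
    a=np.radians(175)-th; p=(58+68*np.cos(a)-9,53,234+68*np.sin(a)-9); print(th,np.round(p),end=' ');move(p,45)
```

```text
t 3.95 tcp [0.5023 0.1524 0.2841] tip press [ -2.4  54.1 271.1] tilt 44.9 F [-0.3  0.3 -1.4] op 0.0 q [ 0.12 -0.05  2.15  0.48  0.31  0.97]
0.8 [  6.  53. 278.] shift [0.72 0.05 0.14] | 0.7 rot [ 0.1 -0.2 -0.1]
1.1 [ 24.  53. 288.] shift [2.68 0.05 0.65] | 2.8 rot [ 0.1 -0.2 -0.1]
1.4 [ 43.  53. 293.] shift [4.41 0.05 1.72] | 4.7 rot [ 0.1 -0.2 -0.1]
1.7 [ 64.  53. 291.] shift [5.74 0.04 3.26] | 6.6 rot [ 0.1 -0.2 -0.1]
```

View pics/s5.png

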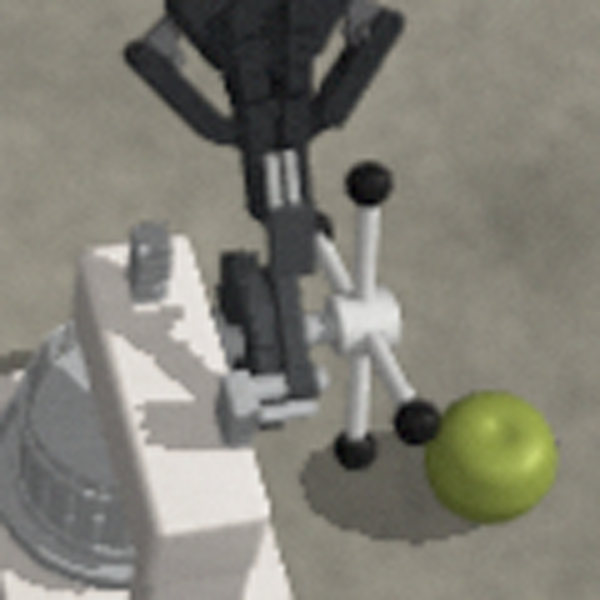

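Call:
play_rows:
  rows:
    - [[1.4,0,0.3],[0,0,0],1]
    - [[2.6,0,0.6],[0,0,0],1]
    - [[3.5,0,1.1],[0,0,0],1]
    - [[4.4,0,1.7],[0,0,0],1]
    - [[5,0,2.4],[0,0,0],1]

```text
time: 4.5
ee_pos: [0.5542, 0.1691, 0.3035]
eef_rot: [-0.06, 0.912, 0.145, 0.379]
contact_force: [-4.6, -1.1, 11.8]
opening: 0.0005
```

Run:
```python
from h import *
import cv2
from plant import grab_frame
where()
f=grab_frame('scene')[170:290,340:460];cv2.imwrite('pics/s6.png',cv2.resize(f[:,:,::-1],(600,600),interpolation=cv2.INTER_CUBIC))
f=grab_frame('wrist');cv2.imwrite('pics/w6.png',f[:,:,::-1])
where()
for th in [1.7,1.9]: 
    a=np.radians(175)-th; p=(58+68*np.cos(a)-9,53,234+68*np.sin(a)-9); print(th,np.round(p),end=' ');move(p,45)
```

```text
t 4.5 tcp [0.5542 0.1691 0.3035] tip press [ 52.1  53.7 290.5] tilt 45.1 F [-4.6 -1.1 11.8] op 0.0 q [0.15 0.   2.03 0.35 0.34 1.12]
t 4.6 tcp [0.5552 0.1691 0.3038] tip press [ 53.1  53.4 290.8] tilt 45.2 F [-1.4 -2.   4.3] op 0.0 q [0.15 0.01 2.03 0.35 0.34 1.12]
1.7 [ 64.  53. 291.] shift [0.78 0.05 0.7 ] | 1.1 rot [ 0.1 -0.2 -0.1]
1.9 [ 77.  53. 287.] shift [1.39 0.04 1.92] | 2.4 rot [ 0.1 -0.2 -0.1]
```

View pics/s6.png

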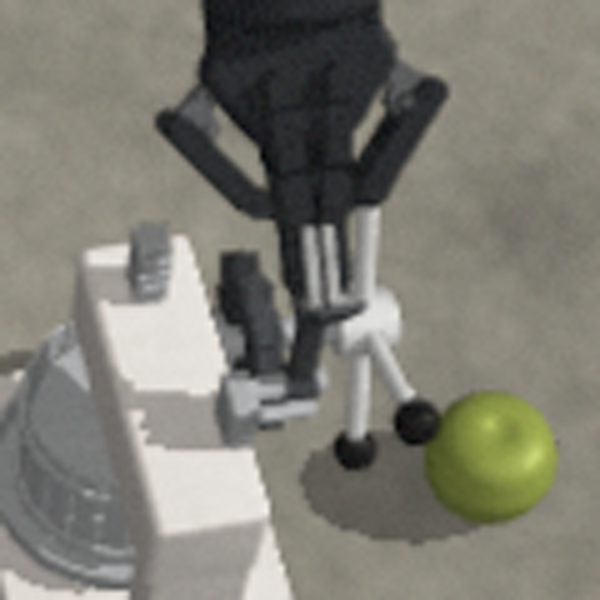

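View pics/w6.png

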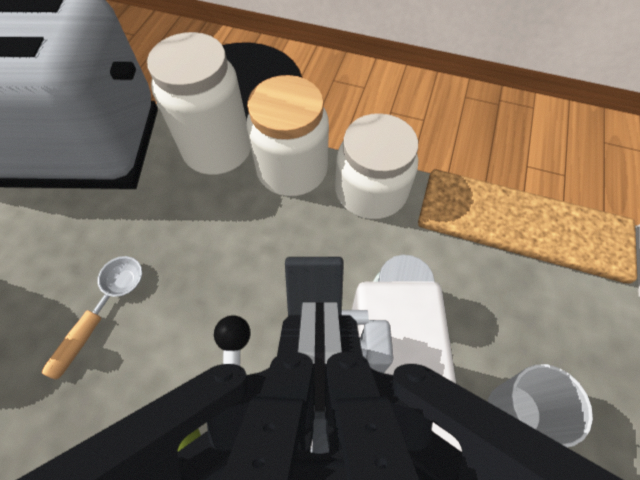

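Call:
play_rows:
  rows:
    - [[0.4,0,0.2],[0,0,0],1]
    - [[0.8,0,0.4],[0,0,0],1]
    - [[1.2,0,0.7],[0,0,0],1]
    - [[1.6,0,1.0],[0,0,0],1]
    - [[1.6,0,1.0],[0,0,0],1]

```text
time: 5.1
ee_pos: [0.5712, 0.1747, 0.3069]
eef_rot: [-0.06, 0.912, 0.145, 0.378]
contact_force: [0.8, 1.0, -0.2]
opening: 0.0003
```

Run:
```python
from h import *
import cv2
from plant import grab_frame
where()
f=grab_frame('wrist');cv2.imwrite('pics/w7.png',f[:,:,::-1])
s,x,r=cur()
for th in [1.5,1.7,1.9]:
    a=np.arctan2(18,-80)-th
    print(th,[wproj(W((58+82*np.cos(a),y,234+82*np.sin(a))),x,r).round() for y in(65,43)])
```

```text
t 5.1 tcp [0.5712 0.1747 0.3069] tip press [ 70.   53.7 293.9] tilt 45.0 F [ 0.8  1.  -0.2] op 0.0 q [0.16 0.03 2.   0.32 0.35 1.16]
1.5 [array([287., 302.]), array([349., 302.])]
1.7 [array([289., 266.]), array([347., 266.])]
1.9 [array([292., 240.]), array([345., 240.])]
```

View pics/w7.png

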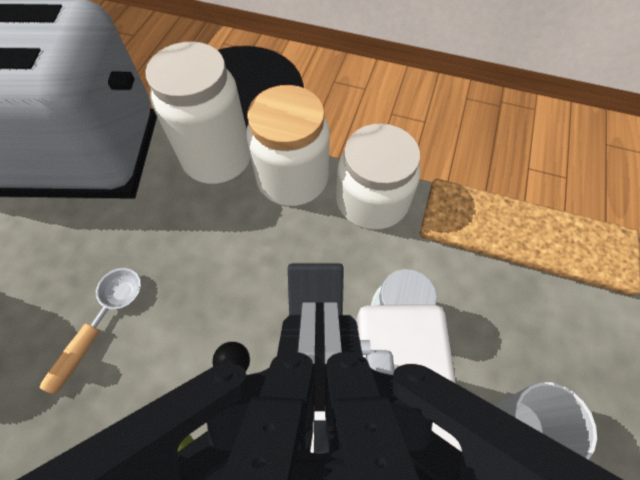

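Call:
play_rows:
  rows:
    - [[0,0,-1],[0,0,0],1]
    - [[0,0,-2.5],[0,0,0],1]
    - [[0,0,-4.5],[0,0,0],1]
    - [[-1,0,-6],[0,0,0],1]
    - [[-2,0,-8],[0,0,0],1]

```text
time: 5.65
ee_pos: [0.5023, 0.1523, 0.3499]
eef_rot: [-0.06, 0.912, 0.146, 0.378]
contact_force: [-0.6, -0.0, 0.5]
opening: -0.0002
```

Run:
```python
from h import *
import cv2
from plant import grab_frame
where()
f=grab_frame('scene')[170:290,340:460];cv2.imwrite('pics/s8.png',cv2.resize(f[:,:,::-1],(600,600),interpolation=cv2.INTER_CUBIC))
s,x,r=cur()
f=grab_frame('wrist');cv2.imwrite('pics/w8.png',f[:,:,::-1])
for th in [1.5,1.7,1.9]:
    a=np.arctan2(18,-80)-th
    print(th,[wproj(W((58+82*np.cos(a),y,234+82*np.sin(a))),x,r).round() for y in(65,43)],(proj('scene',W((58+82*np.cos(a),54,234+82*np.sin(a))))-[340,170])*5)
```

```text
t 5.65 tcp [0.5023 0.1523 0.3499] tip press [ -2.5  54.  336.9] tilt 45.0 F [-0.6 -0.   0.5] op -0.0 q [ 0.12 -0.14  2.03  0.29  0.5   1.17]
1.5 [array([299., 194.]), array([341., 194.])] [334.49937292 308.13163317]
1.7 [array([300., 175.]), array([340., 175.])] [343.3514245  344.40026785]
1.9 [array([302., 162.]), array([339., 162.])] [350.43950709 382.54268696]
```

View pics/s8.png

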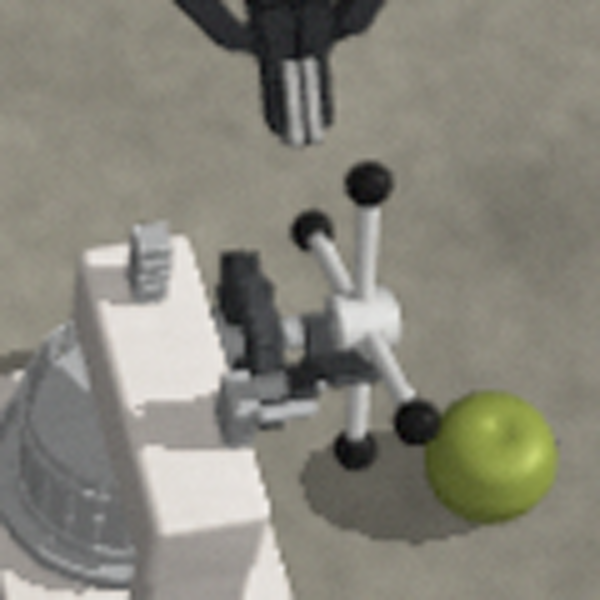

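View pics/w8.png

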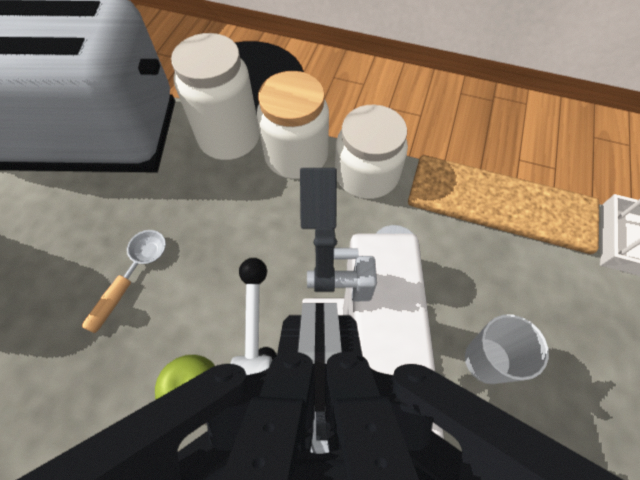

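Run:
```python
from h import *
where()
move((-75,105,310),5)
move((-75,105,300),0)
```

```text
t 5.75 tcp [0.5008 0.152  0.3502] tip press [ -4.   54.2 337.2] tilt 45.1 F [0.2 0.  0.8] op 0.0 q [ 0.12 -0.15  2.03  0.29  0.5   1.17]
shift [-5.85 -5.07 -2.71] | 8.2 rot [  0.  -40.1  -0.1]
shift [-6.45 -5.07 -1.91] | 8.4 rot [  0.  -45.1  -0.1]
```

Call:
play_rows:
  rows:
    - [[-1.2,-1,-0.6],[0,-8,0],1]
    - [[-2.4,-2,-1.2],[0,-16,0],1]
    - [[-3.6,-3,-1.8],[0,-24,0],1]
    - [[-4.8,-4,-2.4],[0,-32,0],1]
    - [[-5.8,-5,-2.6],[0,-40,0],1]

```text
time: 6.25
ee_pos: [0.4312, 0.1819, 0.3284]
eef_rot: [-0.007, 0.987, 0.157, 0.042]
contact_force: [0.3, 1.1, 0.1]
opening: -0.0001
```

Run:
```python
from h import *
where()
move((-63,105,247),0)
```

```text
t 6.25 tcp [0.4312 0.1819 0.3284] tip press [-71.3 104.3 310.4] tilt 4.9 F [0.3 1.1 0.1] op -0.0 q [0.31 0.05 1.63 0.   1.37 1.56]
shift [ 0.43 -0.07  6.4 ] | 6.4 rot [ 0.  -4.9 -0.1]
```

Call:
play_rows:
  rows:
    - [[0,0,1],[0,-2,0],1]
    - [[0,0,2.5],[0,-4,0],1]
    - [[0.2,-0.1,4.5],[0,-4.9,0],1]
    - [[0.4,-0.1,6.4],[0,-4.9,0],1]
    - [[0.4,-0.1,6.4],[0,-4.9,0],1]

```text
time: 6.75
ee_pos: [0.4378, 0.1842, 0.2593]
eef_rot: [0.0, 0.988, 0.157, -0.003]
contact_force: [-1.2, -1.3, -0.3]
opening: -0.0001
```

Run:
```python
from h import *
import cv2
from plant import grab_frame
where()
s,x,r=cur()
f=grab_frame('wrist');cv2.imwrite('pics/w9.png',f[:,:,::-1])
print(wproj(W(ballpt(-.06)),x,r)); where()
move((-25,105,247),0)
move((-11,105,247),0)
```

```text
t 6.75 tcp [0.4378 0.1842 0.2593] tip press [-65.9 104.5 241.3] tilt 0.3 F [-1.2 -1.3 -0.3] op -0.0 q [0.31 0.16 1.68 0.   1.3  1.56]
[316.62540257 246.20535781]
t 6.8 tcp [0.4384 0.1844 0.2609] tip press [-65.2 104.5 242.9] tilt 0.2 F [-0.4 -0.5  0. ] op 0.0 q [0.31 0.16 1.68 0.   1.31 1.56]
shift [ 4.01 -0.06 -0.42] | 4.0 rot [-0.   0.2 -0.1]
shift [ 5.41 -0.06 -0.42] | 5.4 rot [-0.   0.2 -0.1]
```

View pics/w9.png

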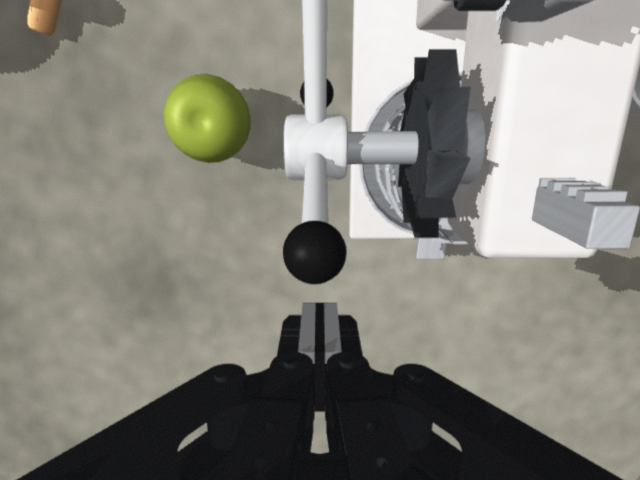

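Call:
play_rows:
  rows:
    - [[1.0,0,-0.3],[0,0,0],1]
    - [[2,0,-0.4],[0,0,0],1]
    - [[3,0,-0.4],[0,0,0],1]
    - [[3.9,0,-0.4],[0,0,0],1]
    - [[4.6,0,-0.4],[0,0,0],1]

```text
time: 7.3
ee_pos: [0.4835, 0.1998, 0.2688]
eef_rot: [-0.0, 0.988, 0.157, 0.0]
contact_force: [-5.4, -1.5, 3.8]
opening: 0.0
```

```bash
cat > ball.py <<'E'
from h import *
import cv2,sys
from plant import grab_frame
s,x,r=cur(); where()
f=grab_frame('wrist');cv2.imwrite(f'pics/{sys.argv[1]}.png',f[:,:,::-1])
where()
for a in [.3,.4,.45,.5,.55,.6]: print(a,np.array(ballpt(a)).round(),wproj(W(ballpt(a)),x,r).round(1), 'A',wproj(W(ballpt(a+np.pi/2)),x,r).round(1))
E
python3 ball.py w10
```

```text
t 7.3 tcp [0.4835 0.1998 0.2688] tip press [-17.4 105.  250.8] tilt 0.1 F [-5.4 -1.5  3.8] op 0.0 q [0.31 0.22 1.58 0.   1.34 1.57]
t 7.35 tcp [0.4848 0.2002 0.2688] tip press [-16.  105.  250.8] tilt 0.2 F [-4.1 -0.2  3.2] op -0.0 q [0.31 0.22 1.58 0.   1.34 1.56]
0.3 [ -1. 105. 260.] [318.4 295.3] A [318.8  74.3]
0.4 [  7. 105. 260.] [318.4 274.8] A [318.8  76.3]
0.45 [ 11. 105. 259.] [318.4 264. ] A [318.9  77.9]
0.5 [ 14. 105. 259.] [318.4 253. ] A [318.9  79.8]
0.55 [ 18. 105. 258.] [318.4 241.8] A [318.9  82.1]
0.6 [ 22. 105. 257.] [318.4 230.5] A [318.9  84.6]
```

View pics/w10.png

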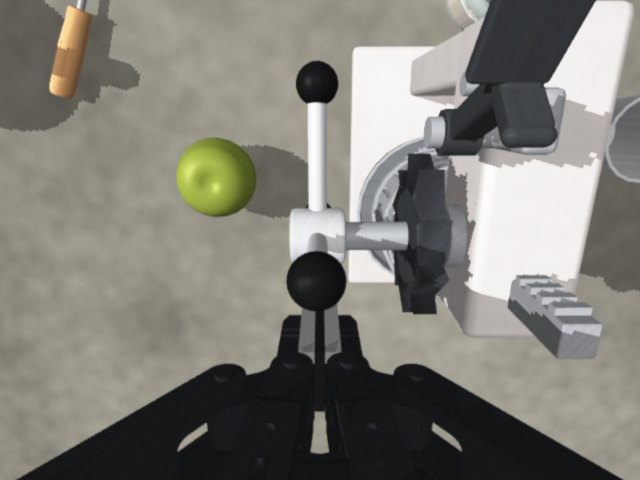

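Call:
play_rows:
  rows:
    - [[0.2,0,0],[0,0,0],1]
    - [[0.4,0,0],[0,0,0],1]
    - [[0.6,0,0],[0,0,0],1]
    - [[0.6,0,0],[0,0,0],1]
    - [[0.6,0,0],[0,0,0],1]

```text
time: 7.85
ee_pos: [0.4892, 0.2016, 0.2681]
eef_rot: [-0.0, 0.988, 0.157, 0.001]
contact_force: [-3.9, -0.0, 3.2]
opening: -0.0005
```

```bash
python3 ball.py w11
```

```text
t 7.85 tcp [0.4892 0.2016 0.2681] tip press [-11.4 105.  250.1] tilt 0.1 F [-3.9 -0.   3.2] op -0.0 q [0.31 0.23 1.57 0.   1.34 1.57]
t 7.9 tcp [0.4893 0.2016 0.268 ] tip press [-11.4 104.9 250. ] tilt 0.1 F [-3.9 -0.3  3.6] op -0.0 q [0.31 0.23 1.57 0.   1.34 1.57]
0.3 [ -1. 105. 260.] [318.3 311.1] A [318.7  87.6]
0.4 [  7. 105. 260.] [318.2 290.9] A [318.7  89.1]
0.45 [ 11. 105. 259.] [318.2 280.3] A [318.7  90.4]
0.5 [ 14. 105. 259.] [318.2 269.5] A [318.8  92.1]
0.55 [ 18. 105. 258.] [318.2 258.5] A [318.8  94.1]
0.6 [ 22. 105. 257.] [318.2 247.3] A [318.8  96.4]
```

View pics/w11.png

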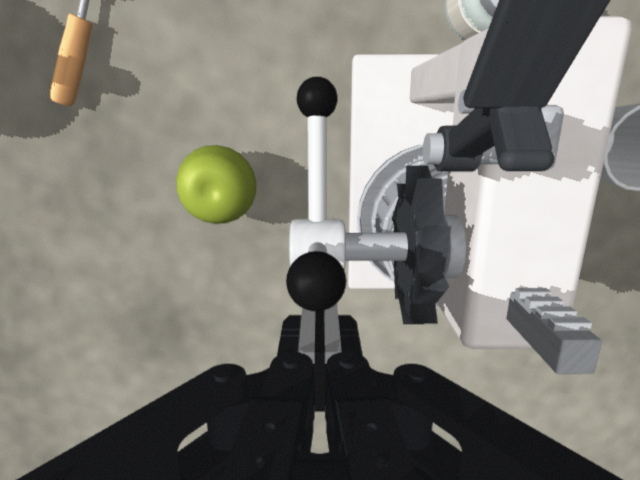

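Call:
play_rows:
  rows:
    - [[-1,0,0],[0,0,0],1]
    - [[-3,0,0],[0,0,0],1]
    - [[-4,0,-2],[0,0,0],1]
    - [[-4,0,-6],[0,0,0],1]
    - [[-4,0,-10],[0,0,0],1]

```text
time: 8.4
ee_pos: [0.4511, 0.1888, 0.3681]
eef_rot: [-0.0, 0.988, 0.157, 0.001]
contact_force: [1.5, 0.2, 0.3]
opening: -0.0002
```

Run:
```python
from h import *
import cv2
from plant import grab_frame
where()
F=grab_frame('scene');f=F[170:290,340:460];cv2.imwrite('pics/s12.png',cv2.resize(f[:,:,::-1],(600,600),interpolation=cv2.INTER_CUBIC))
where()
for a in [-.06,.4,.45,.5,.55,.6]: print(a,[((proj('scene',W(ballpt(a+k*np.pi/2)))-[340,170])*5).round() for k in range(4)])
move((140,54,350),0)
move((140,54,295),0)
```

```text
t 8.4 tcp [0.4511 0.1888 0.3681] tip press [-51.7 104.7 350.1] tilt 0.1 F [1.5 0.2 0.3] op -0.0 q [0.31 0.11 1.47 0.   1.56 1.56]
t 8.45 tcp [0.4547 0.19   0.3759] tip press [-47.7 104.7 357.9] tilt 0.9 F [2.  0.9 5.3] op -0.0 q [0.31 0.1  1.46 0.   1.56 1.56]
-0.06 [array([363., 185.]), array([411., 423.]), array([349., 452.]), array([306., 234.])]
0.4 [array([387., 242.]), array([401., 472.]), array([328., 397.]), array([314., 184.])]
0.45 [array([389., 249.]), array([399., 475.]), array([326., 390.]), array([315., 180.])]
0.5 [array([391., 257.]), array([397., 478.]), array([325., 383.]), array([316., 176.])]
0.55 [array([393., 265.]), array([395., 481.]), array([323., 376.]), array([318., 173.])]
0.6 [array([395., 273.]), array([393., 483.]), array([321., 368.]), array([320., 170.])]
shift [18.79  5.04  1.1 ] | 19.5 rot [ 0.  -0.9 -0.1]
shift [18.7   5.04  6.6 ] | 20.5 rot [ 0.  -0.9 -0.1]
```

View pics/s12.png

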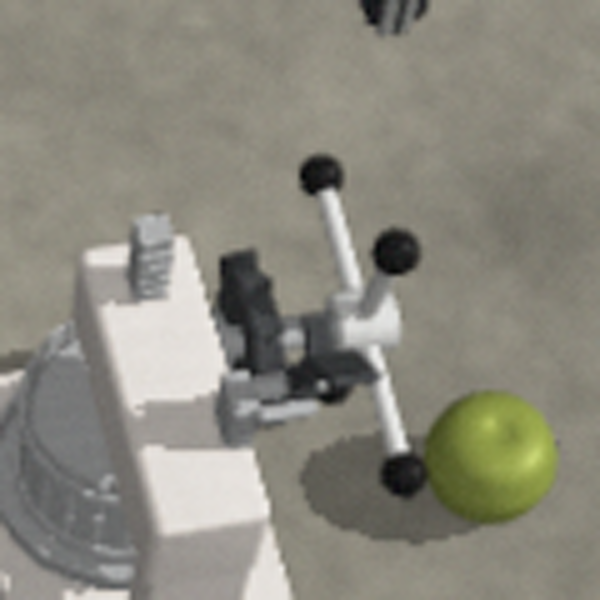

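Call:
play_rows:
  rows:
    - [[3.6,1,0],[0,0,0],1]
    - [[7.2,2,0],[0,0,0],1]
    - [[10.8,3,0],[0,0,0],1]
    - [[14.4,4,0],[0,0,0],1]
    - [[18,5,0],[0,0,0],1]

```text
time: 8.95
ee_pos: [0.6402, 0.1975, 0.3677]
eef_rot: [-0.0, 0.988, 0.157, 0.002]
contact_force: [0.2, -0.0, 0.4]
opening: 0.0
```

Run:
```python
from h import *
import cv2
from plant import grab_frame
where()
grab_frame('top')
s,x,r=cur()
f=grab_frame('wrist');cv2.imwrite('pics/w13.png',f[:,:,::-1])
where()
print(wproj(W((101,54,304)),x,r))
move((132,55,288),0)
```

```text
t 8.95 tcp [0.6402 0.1975 0.3677] tip press [130.8  53.9 349.7] tilt 0.3 F [ 0.2 -0.   0.4] op 0.0 q [0.24 0.38 1.09 0.   1.66 1.49]
t 9.05 tcp [0.6431 0.1973 0.3654] tip press [133.4  52.7 347.4] tilt 0.3 F [-0.1  0.1 -0.5] op -0.0 q [ 0.24  0.39  1.09 -0.    1.66  1.49]
[314.60406939 341.91864595]
shift [-0.16 -0.23  5.94] | 5.9 rot [ 0.  -0.3 -0.2]
```

View pics/w13.png

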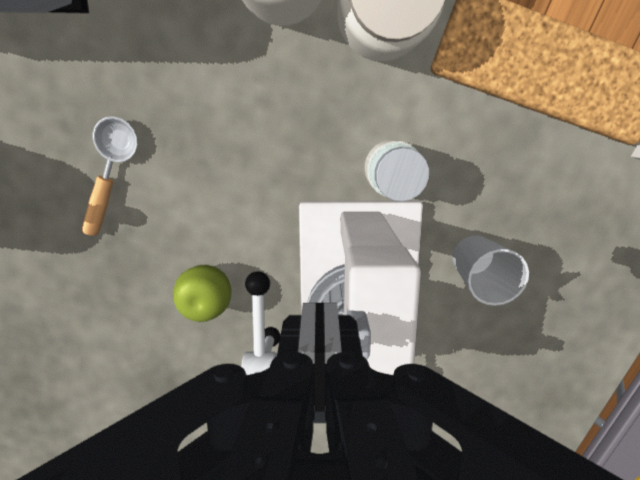

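Pawl is hidden behind the fingers, as expected (behind the tip). Descend behind it.

Call:
play_rows:
  rows:
    - [[0,-0.1,1],[0,0,0],1]
    - [[0,-0.2,2.2],[0,0,0],1]
    - [[0,-0.2,3.6],[0,0,0],1]
    - [[0,-0.2,4.8],[0,0,0],1]
    - [[0,-0.2,5.9],[0,0,0],1]

```text
time: 9.55
ee_pos: [0.6361, 0.1996, 0.3078]
eef_rot: [-0.0, 0.987, 0.158, 0.001]
contact_force: [-0.1, 0.2, 0.0]
opening: -0.0
```

Run:
```python
from h import *
import cv2
from plant import grab_frame
where()
f=grab_frame('scene')[170:290,340:460];cv2.imwrite('pics/s14.png',cv2.resize(f[:,:,::-1],(600,600),interpolation=cv2.INTER_CUBIC))
where()
move((90,55,288),0)
move((68,55,290),0)
```

```text
t 9.55 tcp [0.6361 0.1996 0.3078] tip press [127.4  57.2 289.8] tilt 0.1 F [-0.1  0.2  0. ] op -0.0 q [0.24 0.4  1.21 0.   1.53 1.49]
t 9.6 tcp [0.6355 0.1994 0.3057] tip press [126.7  57.2 287.7] tilt 0.1 F [-1.  -0.4 -1.4] op 0.0 q [0.24 0.4  1.21 0.   1.53 1.49]
shift [-3.68  0.22 -0.02] | 3.7 rot [-0.   0.1 -0.1]
shift [-5.88  0.22 -0.22] | 5.9 rot [-0.   0.1 -0.1]
```

View pics/s14.png

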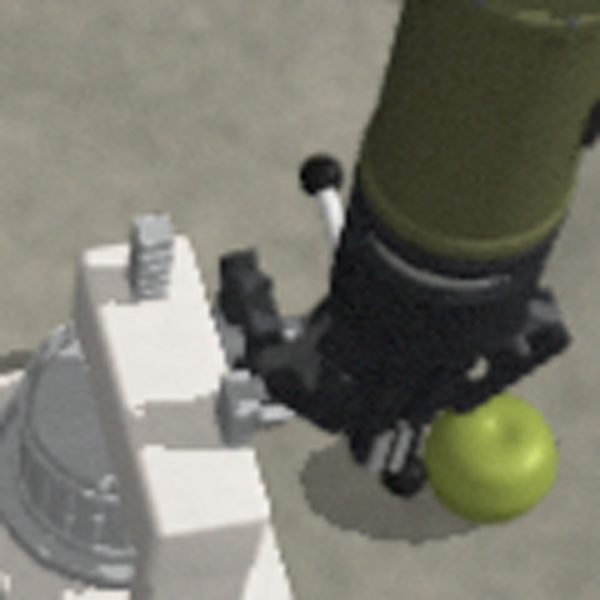

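Call:
play_rows:
  rows:
    - [[-1,0.2,0],[0,0,0],1]
    - [[-2,0.2,0],[0,0,0],1]
    - [[-3,0.2,0],[0,0,0],1]
    - [[-4,0.2,0],[0,0,0],1]
    - [[-4.8,0.2,0],[0,0,0],1]

```text
time: 10.1
ee_pos: [0.5915, 0.1824, 0.3094]
eef_rot: [-0.0, 0.988, 0.157, 0.001]
contact_force: [0.8, -1.3, 1.0]
opening: -0.0001
```

Run:
```python
from h import *
import cv2
from plant import grab_frame
where()
f=grab_frame('scene')[170:290,340:460];cv2.imwrite('pics/s15.png',cv2.resize(f[:,:,::-1],(600,600),interpolation=cv2.INTER_CUBIC))
where()
```

```text
t 10.1 tcp [0.5915 0.1824 0.3094] tip press [ 79.7  54.7 291.4] tilt 0.2 F [ 0.8 -1.3  1. ] op -0.0 q [0.23 0.33 1.32 0.   1.49 1.49]
t 10.15 tcp [0.5902 0.1821 0.3094] tip press [ 78.4  54.8 291.4] tilt 0.1 F [-1.5  0.2 -0.3] op -0.0 q [0.23 0.33 1.32 0.   1.49 1.49]
```

View pics/s15.png

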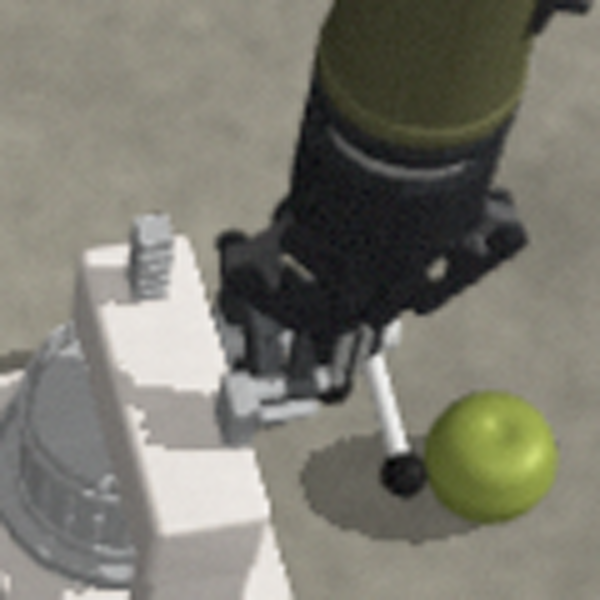

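Call:
play_rows:
  rows:
    - [[-0.5,0,0],[0,0,0],1]
    - [[-1,0,0],[0,0,0],1]
    - [[-1.5,0,0],[0,0,0],1]
    - [[-1.8,0,0],[0,0,0],1]
    - [[-1.8,0,0],[0,0,0],1]

```text
time: 10.65
ee_pos: [0.575, 0.177, 0.3086]
eef_rot: [-0.0, 0.988, 0.157, 0.001]
contact_force: [1.1, 0.7, -0.0]
opening: -0.0004
```

Run:
```python
from h import *
import cv2
from plant import grab_frame
where()
f=grab_frame('scene')[170:290,340:460];cv2.imwrite('pics/s16.png',cv2.resize(f[:,:,::-1],(600,600),interpolation=cv2.INTER_CUBIC))
where()
```

```text
t 10.65 tcp [0.575  0.177  0.3086] tip press [ 62.4  54.8 290.6] tilt 0.1 F [ 1.1  0.7 -0. ] op -0.0 q [0.23 0.31 1.35 0.   1.48 1.48]
t 10.7 tcp [0.5753 0.1771 0.3086] tip press [ 62.7  54.8 290.6] tilt 0.1 F [ 0.2  0.4 -1.4] op 0.0 q [0.23 0.31 1.35 0.   1.48 1.48]
```

View pics/s16.png

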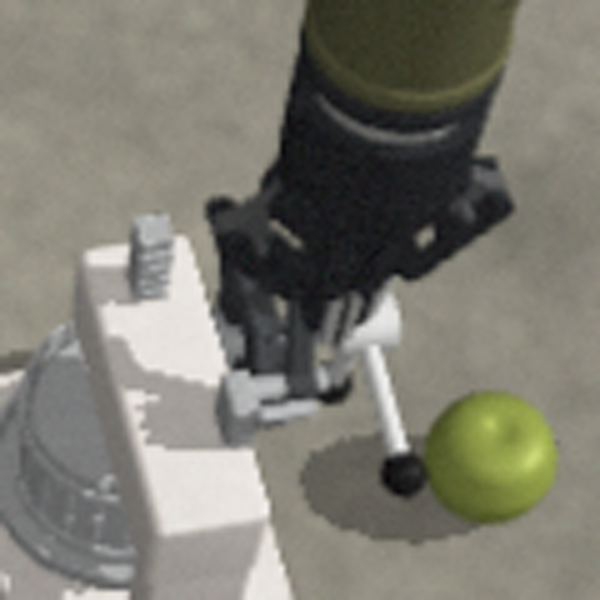

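Call:
play_rows:
  rows:
    - [[0,0,-2],[0,0,0],1]
    - [[0,0,-5],[0,0,0],1]
    - [[0,-3,-8],[0,0,0],1]
    - [[0,-7,-10],[0,0,0],1]
    - [[0,-11,-10],[0,0,0],1]

```text
time: 11.2
ee_pos: [0.5425, 0.2829, 0.4128]
eef_rot: [-0.001, 0.988, 0.157, 0.005]
contact_force: [-0.2, 0.7, 0.8]
opening: 0.0
```

Call:
play_rows:
  rows:
    - [[-2,-3,0],[0,0,0],1]
    - [[-6,-4,0],[0,0,0],1]
    - [[-10,-4,0],[0,0,0],1]
    - [[-14,-4,0],[0,0,0],1]
    - [[-14,-4,0],[0,0,0],1]

```text
time: 11.7
ee_pos: [0.3908, 0.2747, 0.409]
eef_rot: [-0.0, 0.987, 0.158, -0.0]
contact_force: [0.1, 0.4, -0.3]
opening: 0.0004
```

Run:
```python
from h import *
import cv2
from plant import grab_frame
where()
F=grab_frame('scene');cv2.imwrite('pics/s17f.png',F[:,:,::-1]);f=F[170:290,340:460];cv2.imwrite('pics/s17.png',cv2.resize(f[:,:,::-1],(600,600),interpolation=cv2.INTER_CUBIC))
F=grab_frame('top');f=F[170:290,180:300];cv2.imwrite('pics/t17.png',cv2.resize(f[:,:,::-1],(600,600),interpolation=cv2.INTER_CUBIC))
where()
```

```text
t 11.7 tcp [0.3908 0.2747 0.409 ] tip press [-82.2 205.1 391. ] tilt 0.0 F [ 0.1  0.4 -0.3] op 0.0 q [0.52 0.08 1.41 0.   1.66 1.78]
t 11.8 tcp [0.3952 0.2761 0.4091] tip press [-77.4 205.1 391.1] tilt 0.2 F [-0.4  1.1 -1.3] op -0.0 q [ 0.52  0.08  1.4  -0.    1.65  1.78]
```

View pics/s17.png

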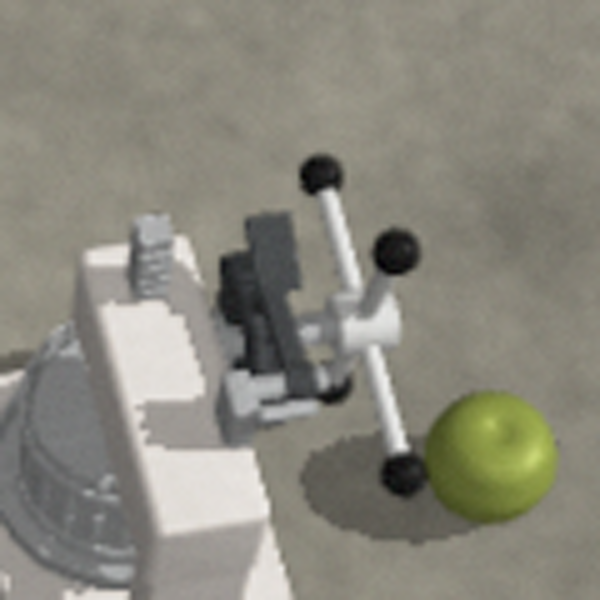

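View pics/t17.png

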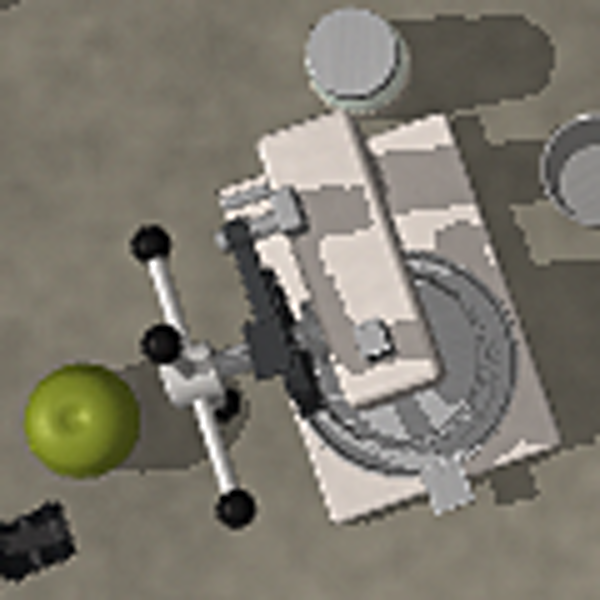

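View pics/s17f.png

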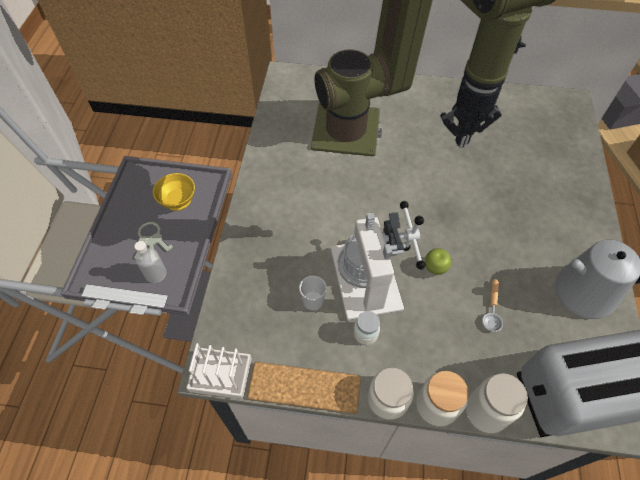

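Run:
```python
import cv2,numpy as np
a=cv2.imread('pics/scene0.png').astype(int);b=cv2.imread('pics/s17f.png').astype(int)
d=np.abs(a-b).max(2)
for n,(u,v) in dict(cup=(313,293),apple=(438,261),jar=(367,328),spoon=(493,308),bowl=(174,192),keys=(153,238),bottle=(150,263)).items():
    print(n,(d[v-22:v+22,u-22:u+22]>25).sum())
# tab/bar crop compare
for s in [(225,205,255,235)]: pass
print('pawl tab crop diff',(d[212:230,388:402]>25).sum(), 14*18)
from h import *
where()
from plant import hand_in; print(hand_in())
```

```text
cup 1
apple 219
jar 0
spoon 0
bowl 260
keys 887
bottle 0
pawl tab crop diff 29 252
t 11.8 tcp [0.3952 0.2761 0.4091] tip press [-77.4 205.1 391.1] tilt 0.2 F [-0.4  1.1 -1.3] op -0.0 q [ 0.52  0.08  1.4  -0.    1.65  1.78]
the job is handed in; nothing more can be done
None
```

Run:
```python
import cv2,numpy as np
a=cv2.imread('pics/scene0.png');b=cv2.imread('pics/s17f.png')
c=np.hstack([x[150:300,100:230] for x in(a,b)]);cv2.imwrite('pics/cmp.png',cv2.resize(c,None,fx=3,fy=3))
```

```text
(no output)
```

View pics/cmp.png

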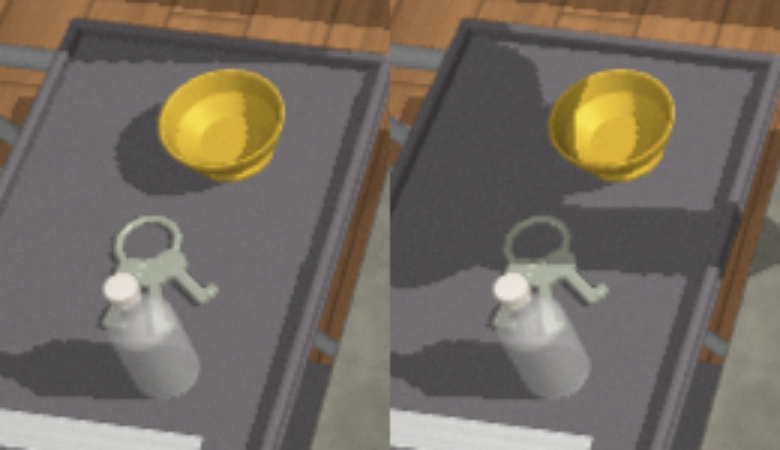

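The press is backed off one notch and the pawl is back in the teeth; the job was handed in at about 11.8 s.

**What I did:** With the fingers shut, I lifted the pawl by its tab and swung it over onto its stop. I pushed the upper front ball back from about -0.06 rad to about 0.46–0.48 rad. Then I pushed the pawl forward from behind so it fell onto the teeth, and moved the arm clear. Nothing was gripped.

**Last checks:**
- **Pawl:** the tab is within about 1 pixel of where it was when seated at the start, so I read it as fully down. I did not measure its angle directly.
- **Wheel:** in the scene view two balls gave about 0.45–0.46 rad and one gave about 0.50. The wrist view gave about 0.475. All are inside the 0.40–0.58 range where the pawl drops fully in.
- **Other things:** the cup, jar, spoon and bottle look unchanged against the first picture. The automatic picture comparison did flag changes at the apple, bowl and keys. For the bowl and keys, a close comparison after handing in shows only arm shadow moving and the objects in the same place. The apple stayed at the same pixels in the views; its flagged difference is probably the star ball and its shadow moving nearby, but I did not check it up close.
- **Forces:** the highest readings were about 13 N while lifting the pawl and 7 N while pushing the ball. No force was on the arm at the end.

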